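# Load a hinge-pin strip into the spring-fed dispenser

## Robot

A 6-joint arm with a two-finger parallel gripper is mounted at the origin on the work surface. World frame = base frame: x ahead of the robot, y to its left, z up, the work surface at z = 0. Lengths are in m, angles in rad, forces in N, time in s.
With the tool pointing down it reaches from about 0.35 to 0.975 m from the base axis. Payload 4.9 kg.
Tool frame: the origin (TCP) lies at the very end of the fingers, on their centre line; the grasp point (between the pads) lies 19 mm behind it (manip.tcp_to_grasp is the distance from the TCP to the grasp point, in m); z points along the fingers, y is the direction in which the jaws open and shut (so a half turn about z gives the same grasp; the last joint's range is limited). The gripper opens to 85 mm and grips with 20 to 120 N. Pads are 22 mm wide; open, the fingers measure 114 mm over their backs; the gripper's body (76 mm by 85 mm) begins 54 mm behind the grasp point. The pads swing forward as they close: fully open they stand 13 mm farther back than shut.
Start: joints at [-1.263, 0.053, 1.613, -0, 1.476, -0.119], TCP at [0.259, -0.569, 0.231] pointing down, gripper open.
Joint ranges: [-3.01, 3.01], [-1.01, 2.22], [0.06, 2.58], [-1.02, 4.17], [0.09, 2.62], [-3.14, 3.14]. Speed limits (rad/s): [2.57, 2.57, 3.14, 3.14, 3.14, 3.14].

## Interface

Orientations are given as a unit quaternion [w, x, y, z].
In Python, from plant import sensors, cams, job, finder, manip gives the robot as it stands.
- The arm moves only by the shell command python3 -m pendant 'ROWS'. ROWS is JSON, a list of rows, each an object of numbers: "wx", "wy", "wz": the turn, a rotation vector about the tool's x, y, z in degrees; "dx", "dy", "dz": the shift along the tool's x, y, z in m; "hand": the gripper's target within -1 to 1 (fully open at 1, half-way at 0, shut at -1). A call has 1 to 20 rows; each row is the pose to reach, as a shift and turn from the pose commanded when the call began, along the tool's axes at that moment; what a row does not reach only later rows make up. A row lasts 1/12 s, in which the tool goes at most 41.7 mm and 7.16 degrees, less where a joint would pass 70% of its speed; a pose out of reach is approached as far as the arm can. A call with a gripper value outside its range is refused whole. The fingers move at their own pace and stop on an object; the grip force is fixed at half the most. Time passes only in rows, so rows that repeat a pose let the fingers close. It gives the time, the measured TCP pose, the force and the opening at its end, in the units of the state.
- sensors.state(): the state, without advancing time (a new reading comes with each control period).
- cams.grab_frame(name): name is "scene" or "top" or "wrist"; returns (picture, depth): 480x640x3 uint8, red, green, blue; 480x640 float32, m along the optical axis (not along the pixel's ray), 0 where there is no reading.
- cams.calibration(name): a dict with "fov_y" (degrees; the focal length in pixels is half the picture's height over the tangent of half this angle, whatever the lens; pixels are square), "cx", "cy" (the principal point, pixels), "pose" (4x4, takes a point from camera to world coordinates); the wrist camera has in their place "hand_eye" (4x4, takes a point from camera to tool coordinates, whose origin is the TCP and whose axes are the flange's). Camera axes: x right, y down, z forward; pixel columns grow to the right and rows downward; lengths in m; the calibration is good to about 2 mm. A picture is of the moment at which its call begins: read the wrist's pose just before it. calibration takes no time and is no camera call.
- job.job_done(): hands the job in, once; it reports no verdict.
Trained networks look in the newest picture that a camera, given by its name, has taken for a name from the list of things; names that differ only in an ending like _2 or _b are one class to them, and where a whole thing is asked for, a point or a joint stands for the part that bears it (a point fixed in the world has none). Each returns a list of dicts, best first, with "score" (0 to 1); they miss things now and then, are a little off and sometimes report something else, mostly with a low value. They report only what shows in the picture. A call takes as long as a camera call. They do not tell look-alikes from the thing itself.
- finder.look_for(camera, thing): "position" ([x, y, z] in m, in world coordinates, good to about 4 mm: the middle of the surface that is visible of it).
The state is a dict: "time": time; "joint_pos": joint angles; "joint_vel": joint speeds; "joint_efforts": joint torques, N m; "tool_pos": TCP position; "tool_rot": TCP orientation; "contact_force": force on the tool from outside, world axes, zero at the start; "ft_torque": the same for the moment, N m; "gripper_width": opening from 0.0 (shut) to 1.0 (fully open).
Only numpy, scipy, OpenCV 4.12 (cv2) and the standard library are available. Lean on these libraries where they do the work, as an engineer would, in place of code of your own. Each camera call takes 0.05 s, during which the arm holds its last target. There are 200 camera calls.

## Task

Refill the hinge-pin dispenser: slide its cover rail fully back, load the longer of the two pin strips into the channel so that it stands flat on the channel floor, held between the nose stop and the spring follower, and let go of it; then slide the cover rail fully shut over it. Leave all the other goods where they are.

Things in the scene. Friction and masses are not known exactly. Their poses are not given: they have to be found in the camera images.
- dispenser: Pin dispenser fixed to the shelf: steel base plate 222 x 60 x 8 mm (x -66 to +155, y +-30 mm) with an aluminium channel. Origin on the shelf under the centre of the strip's place; x along the channel from nose to tail, z up. Channel floor at z 8, side walls with inner faces at y +-10.5 mm, 4 mm thick, tops at z 22. Two tail guides at y +-14 to 21, x 83 to 155, to z 74 mm.
- nose (a point): Top centre of the nose stop's inner face, at dispenser x -50, z 22 mm. The nose stop is a block across the channel's front end, x -62 to -50 mm, as high as the walls (14 mm above the channel floor). Same axes as the dispenser.
- seat (a point): Centre of the strip's place on the channel floor, 8 mm above the dispenser's origin; same axes as the dispenser. A loaded long strip has its origin here.
- follower (a joint): Black spring follower block in the channel, 18 mm wide, z 10 to 56 mm. Value in m: 0 at rest toward the nose, up to 0.075 pushed to the tail. Front face at dispenser x = -10 mm + value, so 40 mm from the nose stop at rest: the long strip must push it back just over 60 mm to go down behind the nose stop. Spring: 2.5 N at 0, plus 50 N/m, toward the nose.
- rail (a joint): Steel cover rail, a flat bar 150 x 24 x 6 mm sliding along the dispenser above the strip's place (underside at z 66 mm, top at z 72 mm). Value in m: 0 fully shut, growing to 0.125 fully back toward the tail. Its nose-side end is at dispenser x = -52 mm + value. It stays where left (about 2 N friction).
- rail_tab (a point): Top centre of the upright grip tab on the cover rail; tab 28 mm along the rail, 12 mm across it, 36 mm high (z 72 to 108 mm above the shelf). At dispenser x = -35 mm + rail value. Moves with the rail.
- long_strip: The longer strip of steel hinge pins, 8 headed pins in grey combs: a rigid upright bar 100 mm long, 16 mm wide, 55 mm high, about 0.25 kg. Stands loose on the shelf. Origin at the centre of its underside; x along its length, z up. Both ends are alike.
- short_strip: The shorter strip, same make with 5 pins: 62.5 mm long, 16 mm wide, 55 mm high. Origin at the centre of its underside, x along its length. A bystander.
- spray_can: Upright aluminium spray can, 52 mm diameter, 150 mm tall; origin at the centre of its underside. A bystander.
- lock_body: Polished brass mortise lock lying flat, 165 x 104 mm, 24 mm high; origin under its centre, x along its length. A bystander.
- drill_guide: Red plastic drill guide, 90 x 45 mm, 54 mm high, beside the dispenser; origin under its centre, x along its length. A bystander.
- door_knob: Steel door knob standing on its rose, 64 mm diameter, 62 mm high, beside the dispenser; origin under its centre. A bystander.
- strike_plate: Flat steel strike plate, 30 x 75 mm, 4 mm thick, lying off the dispenser's nose; origin under its centre, y along its length. A bystander.
- carton: Small cardboard carton, 60 x 110 mm, 45 mm high, lying flat toward the back; origin under its centre, y along its length. A bystander.
Not all that is in view belongs to the job. Leave any green or pink look-alike of the long_strip alone.

How it is judged:
On the way, in this order (a step that is already met when the one before it is completed fails the run):
1. the cover rail is slid back clear of the channel (value of joint rail above 0.108 m), for 0.1 s.
2. the long strip stands on the channel floor between nose stop and follower, let go (distance between long_strip and seat below 0.006 m and z of long_strip in the frame of seat below 0.003 m and value of joint follower above 0.055 m and contact force between the fingers and long_strip below 0.3 N), for 0.2 s.
At the end, for the whole second after the job is handed in: The long strip stands upright and at rest on the channel floor, its underside centre within 6 mm of the seat (and no more than 3 mm above it), in line with the channel within 0.07 rad, with the follower pressed back more than 55 mm by it, and the cover rail is shut to within 6 mm (distance between long_strip and seat below 0.006 m and z of long_strip in the frame of seat below 0.003 m and angle between the x axis of long_strip and the x axis of dispenser, either way round below 0.07 rad and angle between long_strip's own z axis and vertical below 0.06 rad and value of joint follower above 0.055 m and value of joint rail below 0.006 m and linear speed of long_strip below 0.02 m/s); the robot touches nothing.
It fails at once if another article on the shelf is shifted more than 25 mm or knocked over (distance of any of carton, short_strip, spray_can, lock_body, drill_guide, door_knob, strike_plate from where it was at the start of the episode above 0.025 m or angle between any of short_strip, spray_can, door_knob's own z axis and vertical above 0.4 rad).
It also fails if it takes over 67 s, if anything falls off the work surface, if the arm or the gripper's body presses on something with over 40 N, if the wrist force passes 120 N, or if a joint passes its speed limit or range.

## Working session

There is one attempt and no reset: what is moved stays moved. The work goes in short steps, Python scripts to look and compute and a shell command to move; the robot and the scene stay as the last step left them, time stands still between calls to the robot, and variables do not carry over. Pictures are saved under pics/ and viewed, about 8 in all and at most 12, crops included, and the job is handed in when it is done.

```bash
mkdir -p pics; ls
cat > h.py <<'E'
import numpy as np, cv2
from plant import sensors, cams, finder, manip
def K(n):
    c=cams.calibration(n); f=240/np.tan(np.radians(c["fov_y"])/2); return f,c["cx"],c["cy"],c
def R(q):
    from scipy.spatial.transform import Rotation as Ro
    return Ro.from_quat([q[1],q[2],q[3],q[0]]).as_matrix()
def pose(n,s=None):
    c=cams.calibration(n)
    if n!="wrist": return np.array(c["pose"])
    s=s or sensors.state(); T=np.eye(4);T[:3,:3]=R(s["tool_rot"]);T[:3,3]=s["tool_pos"]
    return T@np.array(c["hand_eye"])
def cloud(n):
    s=sensors.state(); T=pose(n,s); im,d=cams.grab_frame(n); f,cx,cy,c=K(n)
    v,u=np.mgrid[:480,:640]; P=np.stack([(u-cx)/f*d,(v-cy)/f*d,d],-1)@T[:3,:3].T+T[:3,3]
    P[d==0]=np.nan
    return im,d,P
def save(im,p): cv2.imwrite(p,im[:,:,::-1])
E
python3 - <<'E'
from h import *
print(sensors.state(), manip.tcp_to_grasp)
for n in("top","scene"):
    im,d,P=cloud(n); save(im,f"pics/{n}.png"); np.savez(f"{n}.npz",im=im,d=d,P=P); c=cams.calibration(n); print(n,c)
for t in ["dispenser","follower","rail_tab","long_strip","short_strip","nose"]:
    for n in("top","scene"):
        print(t,n,[(np.round(r["position"],3).tolist(),round(r["score"],2)) for r in finder.look_for(n,t)])
E
```

```text
pics
{'time': 0.0, 'joint_pos': array([-1.26300008e+00,  5.33734768e-02,  1.61432427e+00,  8.80186062e-06,
        1.47596325e+00, -1.19019367e-01]), 'joint_vel': array([-0.00118709,  0.00068743,  0.00090417,  0.00014954, -0.00073197,
       -0.00120955]), 'joint_efforts': array([-1.90874271e-03, -3.93681514e+01, -3.70182967e+01, -2.56267058e-04,
        6.98191798e-03,  1.62447395e-05]), 'tool_pos': array([ 0.25853456, -0.56833363,  0.23003462]), 'tool_rot': array([-1.02998139e-03,  9.77314412e-01,  2.11791099e-01, -9.31077722e-05]), 'contact_force': array([-0.08891111, -0.47763196, -0.54201745]), 'ft_torque': array([ 0.03833891, -0.02196511,  0.02844064]), 'gripper_width': 1.0028506089745144} 0.0187
top {'fov_y': 51.05141995467541, 'cx': 323.7562852721118, 'cy': 243.25823614423717, 'pose': array([[-0.00911221, -0.99734925,  0.07219034,  0.41721436],
       [-0.99995622,  0.00893492, -0.00277841, -0.10867265],
       [ 0.00212603, -0.07221249, -0.997387  ,  1.08061507],
       [ 0.        ,  0.        ,  0.        ,  1.        ]])}
scene {'fov_y': 57.72717184767709, 'cx': 320.508065
[... 458 characters left out ...]
([0.562, 0.194, 0.041], 0.52)]
follower scene [([0.567, 0.194, 0.043], 0.78)]
rail_tab top [([0.548, 0.268, 0.071], 0.79)]
rail_tab scene [([0.565, 0.23, 0.072], 0.64)]
long_strip top [([0.447, -0.215, 0.05], 0.97), ([0.202, -0.312, 0.042], 0.94), ([0.381, -0.056, 0.052], 0.64), ([0.338, -0.314, 0.054], 0.63), ([0.323, -0.17, 0.05], 0.62)]
long_strip scene [([0.402, -0.069, 0.042], 0.85), ([0.344, -0.317, 0.037], 0.67), ([0.209, -0.321, 0.037], 0.66), ([0.448, -0.22, 0.033], 0.6), ([0.328, -0.178, 0.032], 0.57)]
short_strip top [([0.612, -0.194, 0.039], 0.83)]
short_strip scene [([0.621, -0.203, 0.033], 0.92)]
nose top [([0.54, 0.247, 0.023], 0.91)]
nose scene [([0.564, 0.221, 0.024], 0.64)]
```

View pics/top.png

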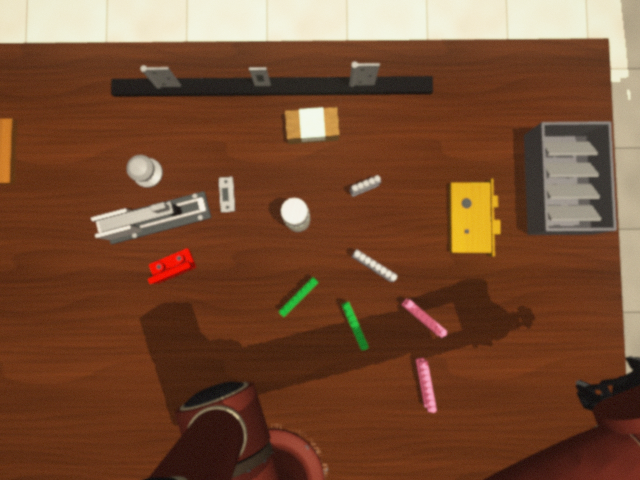

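View pics/scene.png

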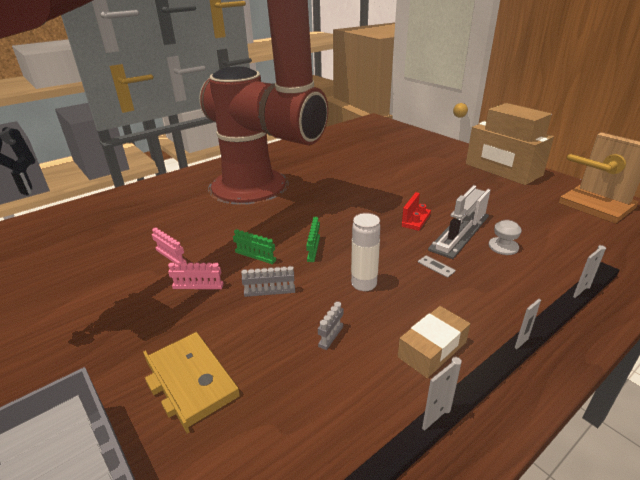

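Top view: the grey long strip is at (375,265). The green bars (298,297), (355,326) and pink bars (425,318), (427,385) are look-alikes. The short strip (5 pins) is at (366,185). The dispenser is at (150,217) with its nose end to the right. By colour and 8 pins, the grey bar at (375,265), scene (268,281), fits; I'll confirm it in a crop.

Run:
```python
from h import *
t=np.load("top.npz"); s=np.load("scene.npz")
a=cv2.resize(s["im"][255:305,225:310],(680,400),interpolation=3)
b=cv2.resize(s["im"][170:270,400:535],(680,504),interpolation=3)
c=cv2.resize(t["im"][170:260,80:250],(680,360),interpolation=3)
save(np.vstack([cv2.resize(a,(400,235)),cv2.resize(c,(400,212))]),"pics/x.png")
l=cv2.imread("pics/x.png")[:,:,::-1]; r=cv2.resize(b,(400,300)); r=np.vstack([r,np.zeros((147,400,3),np.uint8)])
save(np.hstack([l,r]),"pics/crop.png")
# strip fit from both clouds
for nm,q in(("top",t),("scene",s)):
    P=q["P"]; 
    m=(P[...,2]>.02)&(P[...,2]<.07)&(np.hypot(P[...,0]-.447,P[...,1]+.217)<.07)
    p=P[m]; print(nm,m.sum(),"z",np.percentile(p[:,2],[2,50,98]))
    rc=cv2.minAreaRect(p[:,:2].astype(np.float32)*1000); print(" strip",rc)
    for lo,hi,w in((.003,.015,"plate"),(.017,.027,"wall"),(.062,.08,"rail"),(.098,.115,"tab")):
        m=(P[...,2]>lo)&(P[...,2]<hi)&(np.abs(P[...,0]-.56)<.1)&(P[...,1]>.06)&(P[...,1]<.38)
        m2=cv2.connectedComponentsWithStats(m.astype(np.uint8))
        i=1+np.argmax(m2[2][1:,4]) if m2[0]>1 else 0
        p=P[m2[1]==i]; rc=cv2.minAreaRect(p[:,:2].astype(np.float32)*1000)
        print(" ",w,len(p),np.round(p.mean(0),3),rc)
```

```text
top 399 z [0.03431697 0.05200613 0.05814085]
 strip ((445.281982421875, -215.16749572753906), (99.67821502685547, 16.606332778930664), 56.36556625366211)
  plate 1143 [0.549 0.222 0.007] ((553.3491821289062, 245.96481323242188), (66.31143951416016, 223.52598571777344), 15.2623291015625)
  wall 297 [0.563 0.193 0.021] ((558.69775390625, 218.68063354492188), (30.92458724975586, 158.54653930664062), 17.24221420288086)
  rail 1116 [0.542 0.288 0.071] ((546.6350708007812, 275.00946044921875), (43.539974212646484, 162.73385620117188), 15.01102352142334)
  tab 103 [0.562 0.212 0.106] ((562.5336303710938, 212.7401580810547), (12.305951118469238, 27.989604949951172), 15.690634727478027)
scene 835 z [0.02168688 0.04291468 0.05596204]
 strip ((446.68719482421875, -214.78048706054688), (99.58604431152344, 19.02243995666504), 56.393917083740234)
  plate 627 [0.576 0.214 0.009] ((555.4796142578125, 246.86483764648438), (60.57506561279297, 225.27719116210938), 14.43840503692627)
  wall 279 [0.572 0.206 0.022] ((558.13818359375, 250.48492431640625), (30.968509674072266, 220.238525390625), 12.226872444152832)
  rail 460 [0.55  0.283 0.072] ((548.2550659179688, 274.30474853515625), (42.33830261230469, 163.8380126953125), 14.16140079498291)
  tab 68 [0.566 0.211 0.106] ((563.5573120117188, 214.96560668945312), (11.787745475769043, 33.29999923706055), 15.287997245788574)
```

View pics/crop.png

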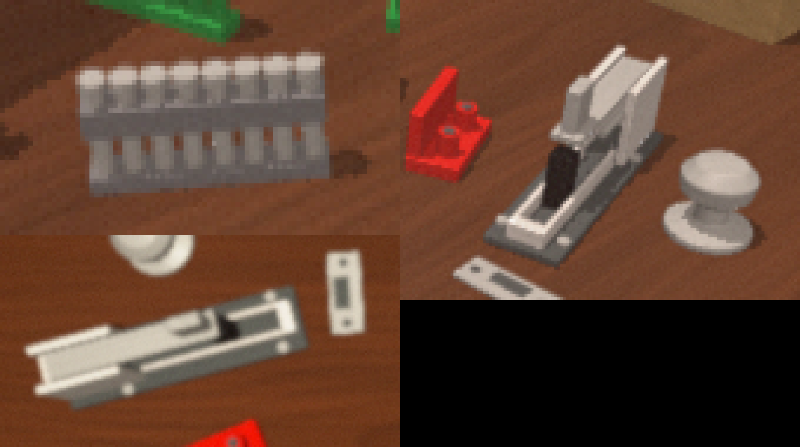

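Confirmed: the grey bar has 8 pins, and the rail is already part-way back (about 0.046). I'll push the rail tab back with shut fingers.

```bash
cat >> h.py <<'E'
O=np.array([.5655,.203]); A=np.radians(105); ex=np.array([np.cos(A),np.sin(A)]); ey=np.array([-ex[1],ex[0]])
def d2w(x,y=0): return O+x*ex+y*ey
def go(x,y,z,yaw):
    s=sensors.state(); Rm=R(s["tool_rot"]); y0=np.degrees(np.arctan2(Rm[1,0],Rm[0,0]))
    d=Rm.T@(np.array([x,y,z])-s["tool_pos"]); print("rows d",np.round(d,4),"wz",round(-((yaw-y0+90)%180-90),2),"yaw0",round(y0,2),"tilt",np.round(Rm[:2,2],4))
def where():
    s=sensors.state(); p=s["tool_pos"]; print("t",round(s["time"],2),"tcp",np.round(p,4),"disp",np.round([(p[:2]-O)@ex,(p[:2]-O)@ey],4),"F",np.round(s["contact_force"],1),"w",round(s["gripper_width"],3))
E
python3 - <<'E'
from h import *
for t in("drill_guide","door_knob","spray_can"):
    for n in("top","scene"):
        r=finder.look_for(n,t)
        if r: p=np.array(r[0]["position"]); print(t,n,np.round(p,3),np.round([(p[:2]-O)@ex,(p[:2]-O)@ey],3))
x,y=d2w(-.035); go(x,y,.23,105)
E
python3 -m pendant '[{"dx":0.593,"dy":-0.546,"wz":-80.6,"hand":-1},{"dx":0.593,"dy":-0.546,"wz":-80.6,"hand":-1},{"dx":0.593,"dy":-0.546,"wz":-80.6,"hand":-1},{"dx":0.593,"dy":-0.546,"wz":-80.6,"hand":-1},{"dx":0.593,"dy":-0.546,"wz":-80.6,"hand":-1},{"dx":0.593,"dy":-0.546,"wz":-80.6,"hand":-1},{"dx":0.593,"dy":-0.546,"wz":-80.6,"hand":-1},{"dx":0.593,"dy":-0.546,"wz":-80.6,"hand":-1},{"dx":0.593,"dy":-0.546,"wz":-80.6,"hand":-1},{"dx":0.593,"dy":-0.546,"wz":-80.6,"hand":-1},{"dx":0.593,"dy":-0.546,"wz":-80.6,"hand":-1},{"dx":0.593,"dy":-0.546,"wz":-80.6,"hand":-1},{"dx":0.593,"dy":-0.546,"wz":-80.6,"hand":-1},{"dx":0.593,"dy":-0.546,"wz":-80.6,"hand":-1},{"dx":0.593,"dy":-0.546,"wz":-80.6,"hand":-1},{"dx":0.593,"dy":-0.546,"wz":-80.6,"hand":-1},{"dx":0.593,"dy":-0.546,"wz":-80.6,"hand":-1},{"dx":0.593,"dy":-0.546,"wz":-80.6,"hand":-1},{"dx":0.593,"dy":-0.546,"wz":-80.6,"hand":-1},{"dx":0.593,"dy":-0.546,"wz":-80.6,"hand":-1}]'
python3 - <<'E'
from h import *
where(); x,y=d2w(-.035); go(x,y,.13,105)
im,d,P=cloud("wrist"); save(im,"pics/w1.png"); np.savez("w1.npz",im=im,d=d,P=P)
for lo,hi,w in((.003,.015,"plate"),(.098,.115,"tab"),(.017,.027,"wall")):
    m=(P[...,2]>lo)&(P[...,2]<hi)&(np.abs(P[...,0]-.56)<.1)&(P[...,1]>.06)&(P[...,1]<.38)
    m2=cv2.connectedComponentsWithStats(m.astype(np.uint8)); i=1+np.argmax(m2[2][1:,4])
    p=P[m2[1]==i]; print(w,len(p),cv2.minAreaRect(p[:,:2].astype(np.float32)*1000))
E
```

```text
drill_guide top [0.451 0.211 0.021] [0.037 0.109]
drill_guide scene [0.458 0.191 0.02 ] [0.016 0.107]
door_knob top [0.645 0.264 0.051] [ 0.038 -0.093]
door_knob scene [0.656 0.262 0.038] [ 0.033 -0.103]
spray_can top [ 0.54  -0.054  0.15 ] [-0.241  0.091]
spray_can scene [ 0.561 -0.073  0.096] [-0.265  0.075]
rows d [ 0.5931 -0.5412  0.0013] wz -80.55 yaw0 24.45 tilt [-0. -0.]
t 1.0 tcp [ 0.2587 -0.5689  0.2313] disp [-0.6662  0.4961] F [ 0.5 -0.3  0. ] w 1.0
rows d [ 0.5931 -0.5412  0.1013] wz -80.55 yaw0 24.45 tilt [-0. -0.]invalid input
Traceback (most recent call last):
ValueError: attempt to get argmax of an empty sequence
```

View pics/w1.png

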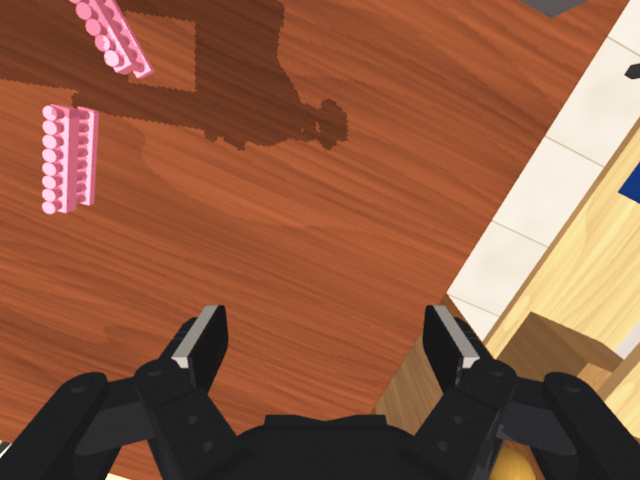

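The picture shows the start pose: pink look-alikes at upper left and the fingers at the bottom. The move was refused as invalid input, so I'll retry with all seven keys.

```bash
python3 -m pendant '[{"wx":0,"wy":0,"wz":-80.6,"dx":0.593,"dy":-0.541,"dz":0,"hand":-1},{"wx":0,"wy":0,"wz":-80.6,"dx":0.593,"dy":-0.541,"dz":0,"hand":-1},{"wx":0,"wy":0,"wz":-80.6,"dx":0.593,"dy":-0.541,"dz":0,"hand":-1},{"wx":0,"wy":0,"wz":-80.6,"dx":0.593,"dy":-0.541,"dz":0,"hand":-1},{"wx":0,"wy":0,"wz":-80.6,"dx":0.593,"dy":-0.541,"dz":0,"hand":-1},{"wx":0,"wy":0,"wz":-80.6,"dx":0.593,"dy":-0.541,"dz":0,"hand":-1},{"wx":0,"wy":0,"wz":-80.6,"dx":0.593,"dy":-0.541,"dz":0,"hand":-1},{"wx":0,"wy":0,"wz":-80.6,"dx":0.593,"dy":-0.541,"dz":0,"hand":-1},{"wx":0,"wy":0,"wz":-80.6,"dx":0.593,"dy":-0.541,"dz":0,"hand":-1},{"wx":0,"wy":0,"wz":-80.6,"dx":0.593,"dy":-0.541,"dz":0,"hand":-1},{"wx":0,"wy":0,"wz":-80.6,"dx":0.593,"dy":-0.541,"dz":0,"hand":-1},{"wx":0,"wy":0,"wz":-80.6,"dx":0.593,"dy":-0.541,"dz":0,"hand":-1},{"wx":0,"wy":0,"wz":-80.6,"dx":0.593,"dy":-0.541,"dz":0,"hand":-1},{"wx":0,"wy":0,"wz":-80.6,"dx":0.593,"dy":-0.541,"dz":0,"hand":-1},{"wx":0,"wy":0,"wz":-80.6,"dx":0.593,"dy":-0.541,"dz":0,"hand":-1},{"wx":0,"wy":0,"wz":-80.6,"dx":0.593,"dy":-0.541,"dz":0,"hand":-1},{"wx":0,"wy":0,"wz":-80.6,"dx":0.593,"dy":-0.541,"dz":0,"hand":-1},{"wx":0,"wy":0,"wz":-80.6,"dx":0.593,"dy":-0.541,"dz":0,"hand":-1},{"wx":0,"wy":0,"wz":-80.6,"dx":0.593,"dy":-0.541,"dz":0,"hand":-1},{"wx":0,"wy":0,"wz":-80.6,"dx":0.593,"dy":-0.541,"dz":0,"hand":-1}]'
python3 - <<'E'
from h import *
where(); x,y=d2w(-.035); go(x,y,.085,105)
im,d,P=cloud("wrist"); save(im,"pics/w2.png"); np.savez("w2.npz",im=im,d=d,P=P)
for lo,hi,w in((.003,.015,"plate"),(.098,.115,"tab"),(.017,.027,"wall")):
    m=(P[...,2]>lo)&(P[...,2]<hi)&(np.abs(P[...,0]-.56)<.1)&(P[...,1]>.06)&(P[...,1]<.38)
    m2=cv2.connectedComponentsWithStats(m.astype(np.uint8))
    if m2[0]<2: print(w,"none"); continue
    i=1+np.argmax(m2[2][1:,4])
    p=P[m2[1]==i]; print(w,len(p),cv2.minAreaRect(p[:,:2].astype(np.float32)*1000))
E
```

```text
time: 2.72
tool_pos: [0.5756, 0.1739, 0.2312]
tool_rot: [-0.0, 0.607, 0.795, 0.001]
contact_force: [-0.8, -0.1, -1.0]
gripper_width: 0.0
t 2.72 tcp [0.5756 0.1739 0.2312] disp [-0.0308 -0.0022] F [-0.8 -0.1 -1. ] w 0.0
rows d [-0.0045 -0.0023  0.1462] wz 0.3 yaw0 105.3 tilt [0.0005 0.002 ]
plate 2460 ((576.7356567382812, 253.96124267578125), (15.40521240234375, 220.78659057617188), 14.583295822143555)
tab 559 ((563.2964477539062, 215.08848571777344), (11.852537155151367, 28.387535095214844), 15.330520629882812)
wall 584 ((572.3276977539062, 184.0899200439453), (28.07209587097168, 79.67159271240234), 14.562472343444824)
```

View pics/w2.png

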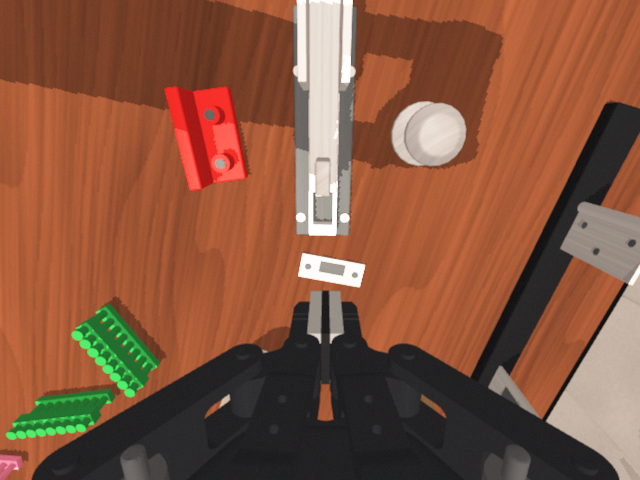

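The wrist view shows the tab at (322,175), the nose at (322,228) and the fingers on the nose side of it. Now lower and push.

```bash
python3 -m pendant '[{"wx":0,"wy":0,"wz":0.3,"dx":-0.006,"dy":-0.002,"dz":0.04,"hand":-1},{"wx":0,"wy":0,"wz":0.3,"dx":-0.006,"dy":-0.002,"dz":0.08,"hand":-1},{"wx":0,"wy":0,"wz":0.3,"dx":-0.006,"dy":-0.002,"dz":0.12,"hand":-1},{"wx":0,"wy":0,"wz":0.3,"dx":-0.006,"dy":-0.002,"dz":0.143,"hand":-1},{"wx":0,"wy":0,"wz":0.3,"dx":-0.006,"dy":-0.002,"dz":0.143,"hand":-1},{"wx":0,"wy":0,"wz":0.3,"dx":0.006,"dy":-0.002,"dz":0.143,"hand":-1},{"wx":0,"wy":0,"wz":0.3,"dx":0.018,"dy":-0.002,"dz":0.143,"hand":-1},{"wx":0,"wy":0,"wz":0.3,"dx":0.03,"dy":-0.002,"dz":0.143,"hand":-1},{"wx":0,"wy":0,"wz":0.3,"dx":0.042,"dy":-0.002,"dz":0.143,"hand":-1},{"wx":0,"wy":0,"wz":0.3,"dx":0.054,"dy":-0.002,"dz":0.143,"hand":-1},{"wx":0,"wy":0,"wz":0.3,"dx":0.066,"dy":-0.002,"dz":0.143,"hand":-1},{"wx":0,"wy":0,"wz":0.3,"dx":0.076,"dy":-0.002,"dz":0.143,"hand":-1},{"wx":0,"wy":0,"wz":0.3,"dx":0.082,"dy":-0.002,"dz":0.143,"hand":-1},{"wx":0,"wy":0,"wz":0.3,"dx":0.087,"dy":-0.002,"dz":0.143,"hand":-1},{"wx":0,"wy":0,"wz":0.3,"dx":0.087,"dy":-0.002,"dz":0.143,"hand":-1}]'
python3 - <<'E'
from h import *
where()
im,d,P=cloud("top"); save(im,"pics/t2.png")
m=(P[...,2]>.1)&(P[...,2]<.11)&(np.abs(P[...,0]-.56)<.1)&(P[...,1]>.06)&(P[...,1]<.38)
p=P[m]
if len(p)>20: print(len(p), ((p[:,:2]-O)@ex).max())
print(finder.look_for("top","rail_tab")[:1])
E
```

```text
time: 4.02
tool_pos: [0.5492, 0.2537, 0.0879]
tool_rot: [-0.001, 0.61, 0.792, -0.0]
contact_force: [0.6, 0.6, -0.6]
gripper_width: -0.0
t 4.02 tcp [0.5492 0.2537 0.0879] disp [0.0532 0.0026] F [ 0.6  0.6 -0.6] w -0.0
22 0.04917659466375965
[{'position': [0.7414, -0.0898, 0.0441], 'score': 0.75}]
```

```bash
python3 -m pendant '[{"wx":0,"wy":0,"wz":0,"dx":0.004,"dy":0.002,"dz":0,"hand":-1},{"wx":0,"wy":0,"wz":0,"dx":0.007,"dy":0.002,"dz":0,"hand":-1},{"wx":0,"wy":0,"wz":0,"dx":0.010,"dy":0.002,"dz":0,"hand":-1}]'
python3 - <<'E'
from h import *
where()
E
python3 -m pendant '[{"wx":0,"wy":0,"wz":0,"dx":0.002,"dy":0,"dz":0,"hand":-1},{"wx":0,"wy":0,"wz":0,"dx":0.003,"dy":0,"dz":0,"hand":-1}]'
```

```text
time: 4.37
tool_pos: [0.5488, 0.2622, 0.0874]
tool_rot: [-0.0, 0.611, 0.792, -0.001]
contact_force: [-0.6, -2.1, -1.3]
gripper_width: 0.002
t 4.37 tcp [0.5488 0.2622 0.0874] disp [0.0615 0.0008] F [-0.6 -2.1 -1.3] w 0.002
time: 4.53
tool_pos: [0.5483, 0.2656, 0.0878]
tool_rot: [-0.0, 0.61, 0.792, -0.0]
contact_force: [-0.6, -1.7, -1.9]
gripper_width: 0.0
```

```bash
python3 -m pendant '[{"wx":0,"wy":0,"wz":0,"dx":0.002,"dy":0,"dz":0,"hand":-1},{"wx":0,"wy":0,"wz":0,"dx":0.003,"dy":0,"dz":0,"hand":-1}]'
python3 -m pendant '[{"wx":0,"wy":0,"wz":0,"dx":-0.012,"dy":0,"dz":-0.01,"hand":-1},{"wx":0,"wy":0,"wz":0,"dx":-0.04,"dy":0,"dz":-0.05,"hand":-1},{"wx":0,"wy":0,"wz":0,"dx":-0.06,"dy":0,"dz":-0.09,"hand":0.3},{"wx":0,"wy":0,"wz":0,"dx":-0.09,"dy":0,"dz":-0.12,"hand":0.3},{"wx":0,"wy":0,"wz":0,"dx":-0.09,"dy":0,"dz":-0.12,"hand":0.3}]'
python3 - <<'E'
from h import *
where()
im,d,P=cloud("wrist"); save(im,"pics/w3.png")
m=(P[...,2]>.1)&(P[...,2]<.115)&(np.abs(P[...,0]-.56)<.1)&(P[...,1]>.2)&(P[...,1]<.4)
c,(a,b),an=cv2.minAreaRect(P[m][:,:2].astype(np.float32)*1000); q=np.array(c)/1000-O; print(c,a,b,an,"tab disp",q@ex,q@ey)
go(.446,-.215,.23,56.4)
E
```

```text
time: 4.7
tool_pos: [0.548, 0.2672, 0.088]
tool_rot: [0.001, 0.61, 0.792, -0.001]
contact_force: [0.6, -8.7, -1.6]
gripper_width: -0.001
time: 5.12
tool_pos: [0.5753, 0.1795, 0.2173]
tool_rot: [0.005, 0.611, 0.791, 0.005]
contact_force: [-0.3, 0.7, 1.0]
gripper_width: 0.418
t 5.12 tcp [0.5753 0.1795 0.2173] disp [-0.0253 -0.0034] F [-0.3  0.7  1. ] w 0.418
(543.1603393554688, 291.84808349609375) 11.519274711608887 27.75984764099121 14.638641357421875 tab disp 0.09160258810109644 -0.00141712096256175
rows d [-0.3493 -0.2241 -0.0159] wz 48.18 yaw0 104.58 tilt [0.013  0.0024]
```

Rail tab reads 0.0916 along the dispenser and the force rose to 8.7 N, so the rail is at its end stop. Next, the strip.

```bash
sed -i 's/^O=.*; A=/O=np.array([.5661,.2048]); A=/' h.py
python3 -m pendant '[{"wx":0,"wy":0,"wz":48.2,"dx":-0.349,"dy":-0.224,"dz":-0.016,"hand":0.2},{"wx":0,"wy":0,"wz":48.2,"dx":-0.349,"dy":-0.224,"dz":-0.016,"hand":0.2},{"wx":0,"wy":0,"wz":48.2,"dx":-0.349,"dy":-0.224,"dz":-0.016,"hand":0.2},{"wx":0,"wy":0,"wz":48.2,"dx":-0.349,"dy":-0.224,"dz":-0.016,"hand":0.2},{"wx":0,"wy":0,"wz":48.2,"dx":-0.349,"dy":-0.224,"dz":-0.016,"hand":0.2},{"wx":0,"wy":0,"wz":48.2,"dx":-0.349,"dy":-0.224,"dz":-0.016,"hand":0.2},{"wx":0,"wy":0,"wz":48.2,"dx":-0.349,"dy":-0.224,"dz":-0.016,"hand":0.2},{"wx":0,"wy":0,"wz":48.2,"dx":-0.349,"dy":-0.224,"dz":-0.016,"hand":0.2},{"wx":0,"wy":0,"wz":48.2,"dx":-0.349,"dy":-0.224,"dz":-0.016,"hand":0.2},{"wx":0,"wy":0,"wz":48.2,"dx":-0.349,"dy":-0.224,"dz":-0.016,"hand":0.2},{"wx":0,"wy":0,"wz":48.2,"dx":-0.349,"dy":-0.224,"dz":-0.016,"hand":0.2},{"wx":0,"wy":0,"wz":48.2,"dx":-0.349,"dy":-0.224,"dz":-0.016,"hand":0.2},{"wx":0,"wy":0,"wz":48.2,"dx":-0.349,"dy":-0.224,"dz":-0.016,"hand":0.2},{"wx":0,"wy":0,"wz":48.2,"dx":-0.349,"dy":-0.224,"dz":-0.016,"hand":0.2}]'
python3 - <<'E'
from h import *
where()
im,d,P=cloud("wrist"); save(im,"pics/w4.png")
m=(P[...,2]>.03)&(P[...,2]<.065)&(np.hypot(P[...,0]-.446,P[...,1]+.215)<.07)
if m.sum()>50:
    rc=cv2.minAreaRect(P[m][:,:2].astype(np.float32)*1000); print(m.sum(),rc,np.nanmax(P[m][:,2]))
    a=rc[2] if rc[1][0]>rc[1][1] else rc[2]+90
    go(rc[0][0]/1000,rc[0][1]/1000,.02,a)
E
```

```text
time: 6.33
tool_pos: [0.4434, -0.2117, 0.2238]
tool_rot: [-0.001, 0.88, 0.475, 0.0]
contact_force: [0.6, -0.3, 0.1]
gripper_width: 0.603
t 6.33 tcp [ 0.4434 -0.2117  0.2238] disp [-0.3705  0.2263] F [ 0.6 -0.3  0.1] w 0.603
1720 ((446.89886474609375, -214.19207763671875), (100.38865661621094, 15.917083740234375), 57.10231018066406) 0.057624551486681275
rows d [-0.0005  0.0044  0.2039] wz -0.42 yaw0 56.69 tilt [-0.0002  0.0009]
```

View pics/w4.png

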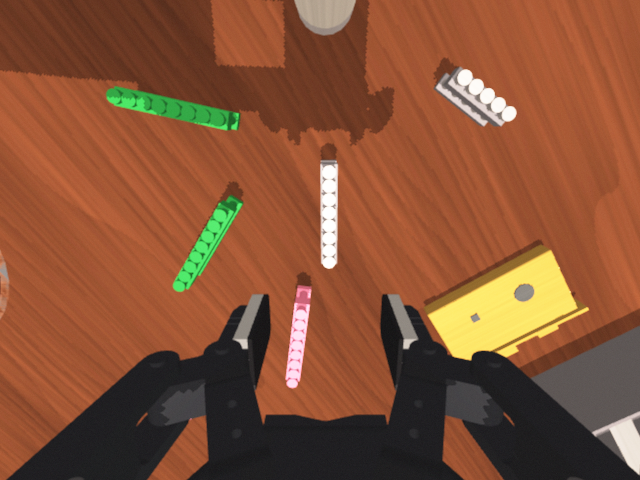

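The grey strip is at (329,215) between the jaws, its 8 pins in line with the tool, and neighbours are clear. Descend and grip.

```bash
python3 -m pendant '[{"wx":0,"wy":0,"wz":-0.4,"dx":0,"dy":0.004,"dz":0.04,"hand":0.2},{"wx":0,"wy":0,"wz":-0.4,"dx":0,"dy":0.004,"dz":0.08,"hand":0.2},{"wx":0,"wy":0,"wz":-0.4,"dx":0,"dy":0.004,"dz":0.12,"hand":0.2},{"wx":0,"wy":0,"wz":-0.4,"dx":0,"dy":0.004,"dz":0.15,"hand":0.2},{"wx":0,"wy":0,"wz":-0.4,"dx":0,"dy":0.004,"dz":0.18,"hand":0.2},{"wx":0,"wy":0,"wz":-0.4,"dx":0,"dy":0.004,"dz":0.2,"hand":0.2},{"wx":0,"wy":0,"wz":-0.4,"dx":0,"dy":0.004,"dz":0.202,"hand":0.2},{"wx":0,"wy":0,"wz":-0.4,"dx":0,"dy":0.004,"dz":0.202,"hand":0.2}]'
python3 - <<'E'
from h import *
where(); go(.4469,-.2142,.021,57.1)
E
python3 -m pendant '[{"wx":0,"wy":0,"wz":0,"dx":0,"dy":0,"dz":0,"hand":-1},{"wx":0,"wy":0,"wz":0,"dx":0,"dy":0,"dz":0,"hand":-1},{"wx":0,"wy":0,"wz":0,"dx":0,"dy":0,"dz":0,"hand":-1},{"wx":0,"wy":0,"wz":0,"dx":0,"dy":0,"dz":0,"hand":-1},{"wx":0,"wy":0,"wz":0,"dx":0,"dy":0,"dz":0,"hand":-1},{"wx":0,"wy":0,"wz":0,"dx":0,"dy":0,"dz":0,"hand":-1}]'
```

```text
time: 7.05
tool_pos: [0.4458, -0.2134, 0.021]
tool_rot: [-0.002, 0.879, 0.478, -0.001]
contact_force: [-0.3, 1.0, -1.2]
gripper_width: 0.599
t 7.05 tcp [ 0.4458 -0.2134  0.021 ] disp [-0.3729  0.2244] F [-0.3  1.  -1.2] w 0.599
rows d [-0.0001  0.0013 -0.    ] wz -0.03 yaw0 57.07 tilt [-0.0027  0.0021]
time: 7.55
tool_pos: [0.4481, -0.2162, 0.0246]
tool_rot: [0.002, 0.879, 0.477, 0.001]
contact_force: [0.0, 1.3, 5.9]
gripper_width: 0.176
```

```bash
python3 -m pendant '[{"wx":0,"wy":0,"wz":0,"dx":0,"dy":0,"dz":-0.02,"hand":-1},{"wx":0,"wy":0,"wz":0,"dx":0,"dy":0,"dz":-0.05,"hand":-1},{"wx":0,"wy":0,"wz":0,"dx":0,"dy":0,"dz":-0.09,"hand":-1},{"wx":0,"wy":0,"wz":0,"dx":0,"dy":0,"dz":-0.13,"hand":-1},{"wx":0,"wy":0,"wz":0,"dx":0,"dy":0,"dz":-0.17,"hand":-1},{"wx":0,"wy":0,"wz":0,"dx":0,"dy":0,"dz":-0.208,"hand":-1},{"wx":0,"wy":0,"wz":0,"dx":0,"dy":0,"dz":-0.208,"hand":-1},{"wx":0,"wy":0,"wz":0,"dx":0,"dy":0,"dz":-0.208,"hand":-1}]'
python3 - <<'E'
from h import *
where(); x,y=d2w(-.09); go(x,y,.23,105)
im,d,P=cloud("wrist"); save(im,"pics/w5.png")
s=sensors.state(); Q=(P-s["tool_pos"])@R(s["tool_rot"])
m=(np.abs(Q[...,1])<.012)&(np.abs(Q[...,0])<.07)&(Q[...,2]>-.06)&(Q[...,2]<.035)
print("strip in tool: x",np.percentile(Q[m][:,0],[1,99]),"z",np.percentile(Q[m][:,2],[1,99]),"y",np.percentile(Q[m][:,1],[1,99]),m.sum())
E
```

```text
time: 8.22
tool_pos: [0.4476, -0.2162, 0.2336]
tool_rot: [0.003, 0.879, 0.477, 0.001]
contact_force: [-0.4, 0.1, -2.8]
gripper_width: 0.174
t 8.22 tcp [ 0.4476 -0.2162  0.2336] disp [-0.3759  0.2235] F [-0.4  0.1 -2.8] w 0.174
rows d [ 0.3573 -0.0633  0.0031] wz -48.06 yaw0 56.94 tilt [ 0.0052 -0.0036]
strip in tool: x [-0.03665683  0.0505033 ] z [-0.05780196  0.01483816] y [-0.01152872  0.0116081 ] 11343
```

View pics/w5.png

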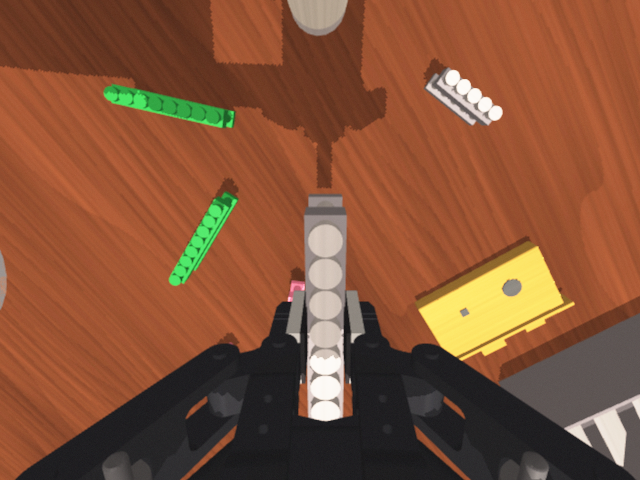

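The strip is held centrally, its front end at (325,203), running along the tool. Carry it above the nose.

```bash
python3 -m pendant '[{"wx":0,"wy":0,"wz":-48,"dx":0.357,"dy":-0.063,"dz":0,"hand":-1},{"wx":0,"wy":0,"wz":-48,"dx":0.357,"dy":-0.063,"dz":0,"hand":-1},{"wx":0,"wy":0,"wz":-48,"dx":0.357,"dy":-0.063,"dz":0,"hand":-1},{"wx":0,"wy":0,"wz":-48,"dx":0.357,"dy":-0.063,"dz":0,"hand":-1},{"wx":0,"wy":0,"wz":-48,"dx":0.357,"dy":-0.063,"dz":0,"hand":-1},{"wx":0,"wy":0,"wz":-48,"dx":0.357,"dy":-0.063,"dz":0,"hand":-1},{"wx":0,"wy":0,"wz":-48,"dx":0.357,"dy":-0.063,"dz":0,"hand":-1},{"wx":0,"wy":0,"wz":-48,"dx":0.357,"dy":-0.063,"dz":0,"hand":-1},{"wx":0,"wy":0,"wz":-48,"dx":0.357,"dy":-0.063,"dz":0,"hand":-1},{"wx":0,"wy":0,"wz":-48,"dx":0.357,"dy":-0.063,"dz":0,"hand":-1},{"wx":0,"wy":0,"wz":-48,"dx":0.357,"dy":-0.063,"dz":0,"hand":-1},{"wx":0,"wy":0,"wz":-48,"dx":0.357,"dy":-0.063,"dz":0,"hand":-1}]'
python3 -m pendant '[{"wx":0,"wy":0,"wz":0,"dx":0,"dy":0,"dz":0.04,"hand":-1},{"wx":0,"wy":0,"wz":0,"dx":0,"dy":0,"dz":0.08,"hand":-1},{"wx":0,"wy":0,"wz":0,"dx":0,"dy":0,"dz":0.1,"hand":-1},{"wx":0,"wy":0,"wz":0,"dx":0,"dy":0,"dz":0.1,"hand":-1},{"wx":0,"wy":0,"wz":0,"dx":0,"dy":0,"dz":0.1,"hand":-1}]'
python3 - <<'E'
from h import *
for i in range(3): where(); im,d,P=cloud("wrist")
save(im,"pics/w6.png"); np.savez("w6.npz",im=im,d=d,P=P)
Q=np.stack([(P[...,:2]-O)@ex,(P[...,:2]-O)@ey,P[...,2]],-1)
for w,b in (("wall",(.017,.027,.03)),("rail",(.062,.078,.03)),("guides",(.07,.078,.03))):
    m=(Q[...,2]>b[0])&(Q[...,2]<b[1])&(np.abs(Q[...,1])<b[2])&(Q[...,0]>-.07)&(Q[...,0]<.2)
    q=Q[m]; 
    if len(q)>20: print(w,len(q),"x",np.percentile(q[:,0],[1,99]).round(4),"y",np.percentile(q[:,1],[1,50,99]).round(4), "rect",cv2.minAreaRect(q[:,:2].astype(np.float32)*1000))
s=sensors.state(); T=(P-s["tool_pos"])@R(s["tool_rot"])
m=(np.abs(T[...,1])<.012)&(np.abs(T[...,0]-.045)<.012)&(T[...,2]>-.06)&(T[...,2]<.035)
print("strip end tool x max, z", np.percentile(T[m][:,0],99), np.percentile(T[m][:,2],[1,99]), "y",np.percentile(T[m][:,1],[2,98]),"disp y",np.percentile(Q[m][:,1],[2,98]))
x,y=d2w(-.07); go(x,y,.06,105)
E
```

```text
time: 9.27
tool_pos: [0.5869, 0.118, 0.2273]
tool_rot: [-0.002, 0.609, 0.793, -0.002]
contact_force: [-0.4, 0.7, -2.6]
gripper_width: 0.175
time: 9.68
tool_pos: [0.5866, 0.117, 0.1283]
tool_rot: [-0.002, 0.61, 0.793, -0.002]
contact_force: [0.4, 0.8, -1.7]
gripper_width: 0.176
t 9.68 tcp [0.5866 0.117  0.1283] disp [-0.0902  0.0029] F [ 0.4  0.8 -1.7] w 0.176
t 9.73 tcp [0.5884 0.1173 0.1309] disp [-0.0903  0.0011] F [-0.1  0.1 -2.3] w 0.177
t 9.78 tcp [0.5896 0.1176 0.1325] disp [-0.0903 -0.0001] F [ 0.2  0.9 -2.4] w 0.177
wall 2641 x [-0.0572  0.0659] y [-0.0146  0.0016  0.0144] rect ((2.9238510131835938, -0.037224769592285156), (29.098543167114258, 128.19534301757812), 89.63508605957031)
strip end tool x max, z 0.05007274867037543 [-0.0306571   0.02461385] y [-0.0073061   0.00803861] disp y [-0.00868048  0.00659179]
rows d [ 0.0202 -0.001   0.0733] wz -0.1 yaw0 104.9 tilt [0.0048 0.0003]
```

View pics/w6.png

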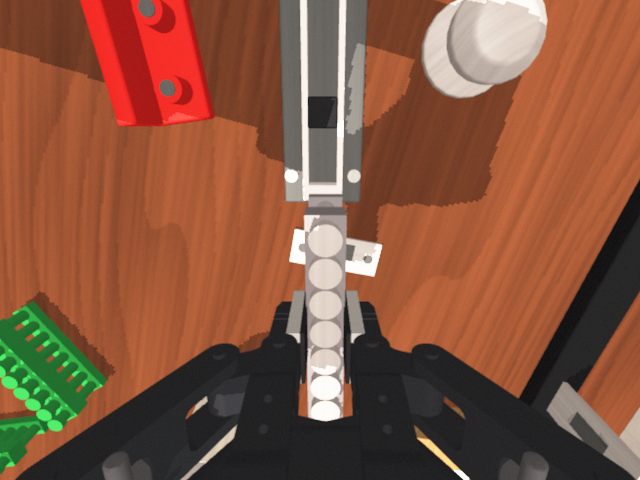

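The wrist view shows the channel centred at (322,120), the follower at (322,112), the nose at (322,190) and the strip just short of it. First check the camera clearance, then go down to just above the nose.

```bash
python3 -c "
from h import *
print(np.array(cams.calibration('wrist')['hand_eye']).round(3))"
python3 -m pendant '[{"wx":0,"wy":0,"wz":-0.1,"dx":0.002,"dy":-0.001,"dz":0.03,"hand":-1},{"wx":0,"wy":0,"wz":-0.1,"dx":0.002,"dy":-0.001,"dz":0.055,"hand":-1},{"wx":0,"wy":0,"wz":-0.1,"dx":0.002,"dy":-0.001,"dz":0.072,"hand":-1},{"wx":0,"wy":0,"wz":-0.1,"dx":0.002,"dy":-0.001,"dz":0.076,"hand":-1},{"wx":0,"wy":0,"wz":-0.1,"dx":0.002,"dy":-0.001,"dz":0.076,"hand":-1},{"wx":0,"wy":0,"wz":-0.1,"dx":0.002,"dy":-0.001,"dz":0.076,"hand":-1},{"wx":0,"wy":0,"wz":-0.1,"dx":0.002,"dy":-0.001,"dz":0.076,"hand":-1}]'
python3 - <<'E'
from h import *
for i in range(4): where(); im,d=cams.grab_frame("wrist")
x,y=d2w(.004,.001); go(x,y,.053,105)
E
```

```text
[[ 0.    -0.949 -0.315  0.081]
 [ 1.    -0.     0.002  0.   ]
 [-0.002 -0.315  0.949 -0.143]
 [ 0.     0.     0.     1.   ]]
time: 10.42
tool_pos: [0.5889, 0.1201, 0.0572]
tool_rot: [0.002, 0.608, 0.794, 0.002]
contact_force: [-1.1, -0.3, -2.7]
gripper_width: 0.175
t 10.42 tcp [0.5889 0.1201 0.0572] disp [-0.0877 -0.0001] F [-1.1 -0.3 -2.7] w 0.175
t 10.47 tcp [0.5887 0.1201 0.057 ] disp [-0.0876  0.0001] F [-0.4  0.7 -1.3] w 0.177
t 10.52 tcp [0.5884 0.1201 0.0566] disp [-0.0875  0.0004] F [-0.3  1.2 -2.8] w 0.179
t 10.57 tcp [0.5881 0.1201 0.0562] disp [-0.0875  0.0007] F [-0.8  0.6 -2.3] w 0.176
rows d [0.0914 0.0001 0.0027] wz 0.05 yaw0 105.05 tilt [0.0023 0.0002]
```

```bash
python3 -m pendant '[{"wx":0,"wy":0,"wz":0,"dx":0.01,"dy":0,"dz":0.002,"hand":-1},{"wx":0,"wy":0,"wz":0,"dx":0.02,"dy":0,"dz":0.002,"hand":-1},{"wx":0,"wy":0,"wz":0,"dx":0.03,"dy":0,"dz":0.002,"hand":-1},{"wx":0,"wy":0,"wz":0,"dx":0.037,"dy":0,"dz":0.002,"hand":-1},{"wx":0,"wy":0,"wz":0,"dx":0.044,"dy":0,"dz":0.002,"hand":-1},{"wx":0,"wy":0,"wz":0,"dx":0.051,"dy":0,"dz":0.002,"hand":-1}]'
python3 - <<'E'
from h import *
where()
E
python3 -m pendant '[{"wx":0,"wy":0,"wz":0,"dx":0.007,"dy":0,"dz":0,"hand":-1},{"wx":0,"wy":0,"wz":0,"dx":0.014,"dy":0,"dz":0,"hand":-1},{"wx":0,"wy":0,"wz":0,"dx":0.021,"dy":0,"dz":0,"hand":-1},{"wx":0,"wy":0,"wz":0,"dx":0.028,"dy":0,"dz":0,"hand":-1},{"wx":0,"wy":0,"wz":0,"dx":0.035,"dy":0,"dz":0,"hand":-1},{"wx":0,"wy":0,"wz":0,"dx":0.041,"dy":0,"dz":0,"hand":-1},{"wx":0,"wy":0,"wz":0,"dx":0.041,"dy":0,"dz":0,"hand":-1},{"wx":0,"wy":0,"wz":0,"dx":0.041,"dy":0,"dz":0,"hand":-1}]'
python3 - <<'E'
from h import *
for i in range(3): where(); im,d,P=cloud("wrist")
save(im,"pics/w7.png")
Q=np.stack([(P[...,:2]-O)@ex,(P[...,:2]-O)@ey,P[...,2]],-1)
x,y=d2w(.004,0); go(x,y,.033,105)
for n in("scene",): im2,d2=cams.grab_frame(n); save(cv2.resize(im2[150:270,400:540],(700,600),interpolation=3),"pics/s7.png")
E
```

```text
time: 11.12
tool_pos: [0.5734, 0.1697, 0.0523]
tool_rot: [0.0, 0.608, 0.794, -0.0]
contact_force: [1.4, -4.3, -2.8]
gripper_width: 0.175
t 11.12 tcp [0.5734 0.1697 0.0523] disp [-0.0359  0.002 ] F [ 1.4 -4.3 -2.8] w 0.175
time: 11.78
tool_pos: [0.5632, 0.2089, 0.0524]
tool_rot: [0.001, 0.608, 0.794, -0.0]
contact_force: [2.0, -4.0, -2.6]
gripper_width: 0.174
t 11.78 tcp [0.5632 0.2089 0.0524] disp [0.0047 0.0018] F [ 2.  -4.  -2.6] w 0.174
t 11.83 tcp [0.5632 0.2087 0.0523] disp [0.0046 0.0018] F [ 3.  -4.5 -2.5] w 0.177
t 11.88 tcp [0.5632 0.2086 0.0523] disp [0.0044 0.0018] F [ 2.1 -5.9 -2.5] w 0.177
rows d [-0.0004  0.0018  0.0193] wz 0.05 yaw0 105.05 tilt [ 0.0006 -0.0008]
```

View pics/s7.png

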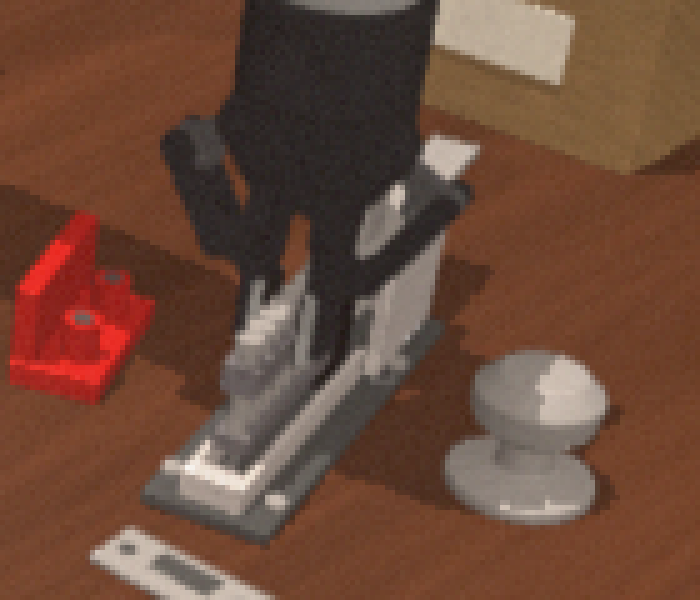

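The scene crop shows the strip's nose end just inside the nose stop (about 225,450) and the fingers clear of the walls; the force matches the spring. Lower it.

```bash
python3 -m pendant '[{"wx":0,"wy":0,"wz":0,"dx":0,"dy":0.001,"dz":0.003,"hand":-1},{"wx":0,"wy":0,"wz":0,"dx":0,"dy":0.001,"dz":0.006,"hand":-1},{"wx":0,"wy":0,"wz":0,"dx":0,"dy":0.001,"dz":0.009,"hand":-1},{"wx":0,"wy":0,"wz":0,"dx":0,"dy":0.001,"dz":0.012,"hand":-1}]'
python3 - <<'E'
from h import *
where()
E
python3 -m pendant '[{"wx":0,"wy":0,"wz":0,"dx":0,"dy":0,"dz":0.002,"hand":-1},{"wx":0,"wy":0,"wz":0,"dx":0,"dy":0,"dz":0.004,"hand":-1},{"wx":0,"wy":0,"wz":0,"dx":0,"dy":0,"dz":0.006,"hand":-1},{"wx":0,"wy":0,"wz":0,"dx":0,"dy":0,"dz":0.006,"hand":-1}]'
python3 - <<'E'
from h import *
for i in range(3): where(); im,d,P=cloud("wrist")
E
```

```text
time: 12.32
tool_pos: [0.565, 0.2089, 0.0415]
tool_rot: [0.001, 0.609, 0.794, 0.001]
contact_force: [1.3, -6.5, 1.8]
gripper_width: 0.178
t 12.32 tcp [0.565  0.2089 0.0415] disp [0.0043 0.    ] F [ 1.3 -6.5  1.8] w 0.178
time: 12.65
tool_pos: [0.5648, 0.2089, 0.0351]
tool_rot: [0.001, 0.609, 0.793, 0.0]
contact_force: [2.4, -4.7, -0.1]
gripper_width: 0.178
t 12.65 tcp [0.5648 0.2089 0.0351] disp [0.0043 0.0002] F [ 2.4 -4.7 -0.1] w 0.178
t 12.7 tcp [0.5648 0.2089 0.0351] disp [0.0043 0.0002] F [ 2.2 -4.7 -0.2] w 0.178
t 12.75 tcp [0.5648 0.2089 0.0351] disp [0.0043 0.0002] F [ 2.3 -5.6 -0.5] w 0.177
```

```bash
python3 -m pendant '[{"wx":0,"wy":0,"wz":0,"dx":0,"dy":0,"dz":0.001,"hand":-1},{"wx":0,"wy":0,"wz":0,"dx":0,"dy":0,"dz":0.002,"hand":-1},{"wx":0,"wy":0,"wz":0,"dx":0,"dy":0,"dz":0.002,"hand":-1}]'
python3 -m pendant '[{"wx":0,"wy":0,"wz":0,"dx":0,"dy":0,"dz":0.001,"hand":-1},{"wx":0,"wy":0,"wz":0,"dx":0,"dy":0,"dz":0.001,"hand":-1}]'
```

```text
time: 13.05
tool_pos: [0.5649, 0.2089, 0.0334]
tool_rot: [0.001, 0.609, 0.794, 0.0]
contact_force: [2.2, -5.1, 0.6]
gripper_width: 0.175
time: 13.22
tool_pos: [0.565, 0.2089, 0.0327]
tool_rot: [0.001, 0.608, 0.794, 0.001]
contact_force: [2.0, -4.6, 1.8]
gripper_width: 0.176
```

```bash
python3 -m pendant '[{"wx":0,"wy":0,"wz":0,"dx":0,"dy":0,"dz":0.001,"hand":-1},{"wx":0,"wy":0,"wz":0,"dx":0,"dy":0,"dz":0.001,"hand":-1}]'
python3 -m pendant '[{"wx":0,"wy":0,"wz":0,"dx":0,"dy":0,"dz":0.001,"hand":-1},{"wx":0,"wy":0,"wz":0,"dx":0,"dy":0,"dz":0.001,"hand":-1}]'
```

```text
time: 13.38
tool_pos: [0.5651, 0.2089, 0.0326]
tool_rot: [0.001, 0.608, 0.794, 0.0]
contact_force: [-0.8, -6.1, 7.3]
gripper_width: 0.179
time: 13.55
tool_pos: [0.5651, 0.209, 0.0326]
tool_rot: [0.001, 0.608, 0.794, 0.0]
contact_force: [-4.2, -7.3, 12.1]
gripper_width: 0.176
```

The strip is on the floor: 12 N up at exactly the predicted height. Ease it to the nose, then release.

```bash
python3 -m pendant '[{"wx":0,"wy":0,"wz":0,"dx":-0.002,"dy":0,"dz":-0.001,"hand":-1},{"wx":0,"wy":0,"wz":0,"dx":-0.003,"dy":0,"dz":-0.001,"hand":-1},{"wx":0,"wy":0,"wz":0,"dx":-0.003,"dy":0,"dz":-0.001,"hand":-0.8},{"wx":0,"wy":0,"wz":0,"dx":-0.003,"dy":0,"dz":-0.001,"hand":-0.5},{"wx":0,"wy":0,"wz":0,"dx":-0.003,"dy":0,"dz":-0.001,"hand":-0.2},{"wx":0,"wy":0,"wz":0,"dx":-0.003,"dy":0,"dz":-0.001,"hand":-0.2},{"wx":0,"wy":0,"wz":0,"dx":-0.003,"dy":0,"dz":-0.001,"hand":-0.2},{"wx":0,"wy":0,"wz":0,"dx":-0.003,"dy":0,"dz":-0.001,"hand":-0.2},{"wx":0,"wy":0,"wz":0,"dx":-0.003,"dy":0,"dz":-0.001,"hand":-0.2}]'
python3 -m pendant '[{"wx":0,"wy":0,"wz":0,"dx":0,"dy":0,"dz":-0.02,"hand":-0.2},{"wx":0,"wy":0,"wz":0,"dx":0,"dy":0,"dz":-0.05,"hand":-0.2},{"wx":0,"wy":0,"wz":0,"dx":0,"dy":0,"dz":-0.09,"hand":-0.2},{"wx":0,"wy":0,"wz":0,"dx":-0.04,"dy":0,"dz":-0.13,"hand":-0.2},{"wx":0,"wy":0,"wz":0,"dx":-0.08,"dy":0,"dz":-0.16,"hand":-1},{"wx":0,"wy":0,"wz":0,"dx":-0.08,"dy":0,"dz":-0.16,"hand":-1},{"wx":0,"wy":0,"wz":0,"dx":-0.08,"dy":0,"dz":-0.16,"hand":-1}]'
python3 - <<'E'
from h import *
for i in range(2): where(); im,d,P=cloud("wrist")
save(im,"pics/w8.png")
Q=np.stack([(P[...,:2]-O)@ex,(P[...,:2]-O)@ey,P[...,2]],-1)
m=(Q[...,2]>.05)&(Q[...,2]<.075)&(np.abs(Q[...,1])<.012)&(np.abs(Q[...,0])<.06)
q=Q[m]; print("strip",len(q),"x",np.percentile(q[:,0],[1,99]),"z",np.percentile(q[:,2],[50,98]),cv2.minAreaRect(q[:,:2].astype(np.float32)*1000))
m=(Q[...,2]>.1)&(Q[...,2]<.115)&(np.abs(Q[...,1])<.02)&(Q[...,0]>.05)&(Q[...,0]<.13)
if m.sum()>10: print("tab x",np.percentile(Q[m][:,0],[1,50,99]))
im,d=cams.grab_frame("scene"); save(cv2.resize(im[150:270,400:540],(700,600),interpolation=3),"pics/s8.png")
E
```

```text
time: 14.3
tool_pos: [0.5645, 0.2063, 0.03]
tool_rot: [-0.0, 0.608, 0.794, -0.0]
contact_force: [1.0, 0.4, -0.8]
gripper_width: 0.399
time: 14.88
tool_pos: [0.5889, 0.1263, 0.1959]
tool_rot: [0.004, 0.61, 0.793, 0.003]
contact_force: [0.0, 0.2, 0.8]
gripper_width: 0.006
t 14.88 tcp [0.5889 0.1263 0.1959] disp [-0.0817 -0.0017] F [0.  0.2 0.8] w 0.006
t 14.93 tcp [0.5872 0.1278 0.193 ] disp [-0.0798 -0.0004] F [-0.3  0.3 -0.8] w 0.003
strip 3000 x [-0.04770763  0.05924845] z [0.06192768 0.06422511] ((5.321388244628906, -0.7721853256225586), (109.30941772460938, 17.082185745239258), 0.3904300034046173)
```

View pics/w8.png

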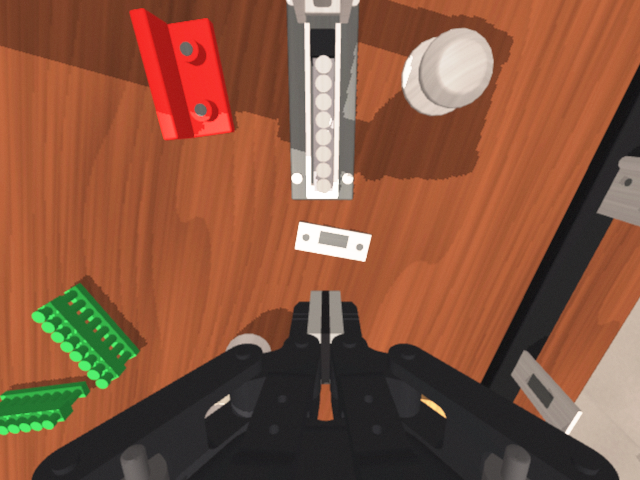

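The wrist view shows the strip seated at (323,120), between the nose (323,190) and the follower (323,42). Its top at z 0.062 to 0.063 is the expected height. Now move behind the tab to close the rail.

```bash
python3 -c "
from h import *
where(); x,y=d2w(.132); go(x,y,.2,105)"
python3 -m pendant '[{"wx":0,"wy":0,"wz":0,"dx":0.04,"dy":0,"dz":-0.01,"hand":-1},{"wx":0,"wy":0,"wz":0,"dx":0.08,"dy":0,"dz":-0.01,"hand":-1},{"wx":0,"wy":0,"wz":0,"dx":0.12,"dy":0,"dz":-0.01,"hand":-1},{"wx":0,"wy":0,"wz":0,"dx":0.16,"dy":0,"dz":-0.01,"hand":-1},{"wx":0,"wy":0,"wz":0,"dx":0.2,"dy":0,"dz":-0.01,"hand":-1},{"wx":0,"wy":0,"wz":0,"dx":0.213,"dy":0,"dz":-0.01,"hand":-1},{"wx":0,"wy":0,"wz":0,"dx":0.213,"dy":0,"dz":-0.01,"hand":-1},{"wx":0,"wy":0,"wz":0,"dx":0.213,"dy":0,"dz":-0.01,"hand":-1},{"wx":0,"wy":0,"wz":0,"dx":0.213,"dy":0,"dz":-0.01,"hand":-1}]'
python3 -c "
from h import *
for i in range(3): where(); cams.grab_frame('wrist')
x,y=d2w(.132); go(x,y,.088,105)"
```

```text
t 15.03 tcp [0.5848 0.1293 0.1892] disp [-0.0778  0.0015] F [ 0.2  0.7 -1. ] w -0.0
rows d [ 0.2098  0.0017 -0.0106] wz 0.04 yaw0 105.04 tilt [-0.0017  0.0005]
time: 15.78
tool_pos: [0.5297, 0.3339, 0.199]
tool_rot: [-0.0, 0.608, 0.794, -0.001]
contact_force: [1.0, -0.5, -0.1]
gripper_width: 0.003
t 15.78 tcp [0.5297 0.3339 0.199 ] disp [0.1342 0.0018] F [ 1.  -0.5 -0.1] w 0.003
t 15.83 tcp [0.5301 0.3336 0.1994] disp [0.1337 0.0015] F [-0.5 -1.  -0. ] w 0.004
t 15.88 tcp [0.5303 0.3334 0.1997] disp [0.1335 0.0013] F [-0.7 -0.4 -0.1] w 0.003
rows d [-0.0014  0.0012  0.1119] wz -0.05 yaw0 104.95 tilt [-0.0005 -0.0005]
```

```bash
python3 -m pendant '[{"wx":0,"wy":0,"wz":0,"dx":0,"dy":0.001,"dz":0.04,"hand":-1},{"wx":0,"wy":0,"wz":0,"dx":0,"dy":0.001,"dz":0.08,"hand":-1},{"wx":0,"wy":0,"wz":0,"dx":0,"dy":0.001,"dz":0.108,"hand":-1},{"wx":0,"wy":0,"wz":0,"dx":0,"dy":0.001,"dz":0.111,"hand":-1},{"wx":0,"wy":0,"wz":0,"dx":0,"dy":0.001,"dz":0.111,"hand":-1}]'
python3 -m pendant '[{"wx":0,"wy":0,"wz":0,"dx":-0.01,"dy":0,"dz":0,"hand":-1},{"wx":0,"wy":0,"wz":0,"dx":-0.02,"dy":0,"dz":0,"hand":-1},{"wx":0,"wy":0,"wz":0,"dx":-0.03,"dy":0,"dz":0,"hand":-1},{"wx":0,"wy":0,"wz":0,"dx":-0.04,"dy":0,"dz":0,"hand":-1},{"wx":0,"wy":0,"wz":0,"dx":-0.05,"dy":0,"dz":0,"hand":-1},{"wx":0,"wy":0,"wz":0,"dx":-0.06,"dy":0,"dz":0,"hand":-1},{"wx":0,"wy":0,"wz":0,"dx":-0.07,"dy":0,"dz":0,"hand":-1}]'
python3 -c "
from h import *
where()"
python3 -m pendant '[{"wx":0,"wy":0,"wz":0,"dx":-0.01,"dy":0,"dz":0,"hand":-1},{"wx":0,"wy":0,"wz":0,"dx":-0.02,"dy":0,"dz":0,"hand":-1},{"wx":0,"wy":0,"wz":0,"dx":-0.03,"dy":0,"dz":0,"hand":-1},{"wx":0,"wy":0,"wz":0,"dx":-0.04,"dy":0,"dz":0,"hand":-1},{"wx":0,"wy":0,"wz":0,"dx":-0.05,"dy":0,"dz":0,"hand":-1},{"wx":0,"wy":0,"wz":0,"dx":-0.06,"dy":0,"dz":0,"hand":-1},{"wx":0,"wy":0,"wz":0,"dx":-0.065,"dy":0,"dz":0,"hand":-1},{"wx":0,"wy":0,"wz":0,"dx":-0.065,"dy":0,"dz":0,"hand":-1}]'
python3 -c "
from h import *
for i in range(2): where(); cams.grab_frame('wrist')"
```

```text
time: 16.35
tool_pos: [0.5299, 0.3333, 0.087]
tool_rot: [-0.001, 0.609, 0.793, -0.002]
contact_force: [0.5, 0.0, -0.1]
gripper_width: -0.001
time: 16.93
tool_pos: [0.55, 0.2664, 0.0902]
tool_rot: [0.0, 0.609, 0.794, 0.001]
contact_force: [0.2, 2.3, 1.7]
gripper_width: 0.002
t 16.93 tcp [0.55   0.2664 0.0902] disp [ 0.0637 -0.0004] F [0.2 2.3 1.7] w 0.002
time: 17.6
tool_pos: [0.5663, 0.2029, 0.0888]
tool_rot: [0.0, 0.609, 0.793, -0.001]
contact_force: [0.6, 0.5, 0.3]
gripper_width: 0.0
t 17.6 tcp [0.5663 0.2029 0.0888] disp [-0.0019  0.0003] F [0.6 0.5 0.3] w 0.0
t 17.65 tcp [0.5662 0.2034 0.0888] disp [-0.0014  0.0003] F [-1.  -0.1 -0. ] w 0.001
```

```bash
python3 -m pendant '[{"wx":0,"wy":0,"wz":0,"dx":-0.003,"dy":0,"dz":0,"hand":-1},{"wx":0,"wy":0,"wz":0,"dx":-0.006,"dy":0,"dz":0,"hand":-1},{"wx":0,"wy":0,"wz":0,"dx":-0.007,"dy":0,"dz":0,"hand":-1}]'
python3 -m pendant '[{"wx":0,"wy":0,"wz":0,"dx":-0.001,"dy":0,"dz":0,"hand":-1},{"wx":0,"wy":0,"wz":0,"dx":-0.002,"dy":0,"dz":0,"hand":-1}]'
python3 -m pendant '[{"wx":0,"wy":0,"wz":0,"dx":-0.001,"dy":0,"dz":0,"hand":-1},{"wx":0,"wy":0,"wz":0,"dx":-0.001,"dy":0,"dz":0,"hand":-1}]'
```

```text
time: 17.95
tool_pos: [0.5676, 0.1979, 0.0889]
tool_rot: [-0.0, 0.608, 0.794, -0.0]
contact_force: [-0.3, 2.5, -0.8]
gripper_width: -0.001
time: 18.12
tool_pos: [0.5682, 0.196, 0.0889]
tool_rot: [-0.0, 0.608, 0.794, -0.0]
contact_force: [-0.6, 1.7, -1.8]
gripper_width: -0.001
time: 18.28
tool_pos: [0.5685, 0.1949, 0.089]
tool_rot: [-0.0, 0.608, 0.794, -0.0]
contact_force: [-0.9, 1.7, -1.3]
gripper_width: -0.001
```

```bash
python3 -m pendant '[{"wx":0,"wy":0,"wz":0,"dx":-0.001,"dy":0,"dz":0,"hand":-1},{"wx":0,"wy":0,"wz":0,"dx":-0.001,"dy":0,"dz":0,"hand":-1}]'
python3 -m pendant '[{"wx":0,"wy":0,"wz":0,"dx":-0.001,"dy":0,"dz":0,"hand":-1},{"wx":0,"wy":0,"wz":0,"dx":-0.001,"dy":0,"dz":0,"hand":-1}]'
```

```text
time: 18.45
tool_pos: [0.5685, 0.1949, 0.089]
tool_rot: [-0.001, 0.608, 0.794, 0.0]
contact_force: [-1.6, 6.6, -1.6]
gripper_width: 0.004
time: 18.62
tool_pos: [0.5685, 0.1949, 0.089]
tool_rot: [-0.002, 0.608, 0.794, 0.001]
contact_force: [-3.3, 8.8, -2.4]
gripper_width: 0.002
```

Position has stopped and the force is rising: the rail is at its shut stop. Back off, lift and check.

```bash
python3 -m pendant '[{"wx":0,"wy":0,"wz":0,"dx":0.008,"dy":0,"dz":0,"hand":-1},{"wx":0,"wy":0,"wz":0,"dx":0.015,"dy":0,"dz":-0.02,"hand":-1},{"wx":0,"wy":0,"wz":0,"dx":0.015,"dy":0,"dz":-0.06,"hand":-1},{"wx":0,"wy":0,"wz":0,"dx":0,"dy":0,"dz":-0.1,"hand":-1},{"wx":0,"wy":0,"wz":0,"dx":-0.04,"dy":0,"dz":-0.14,"hand":-1},{"wx":0,"wy":0,"wz":0,"dx":-0.08,"dy":0,"dz":-0.16,"hand":-1},{"wx":0,"wy":0,"wz":0,"dx":-0.12,"dy":0,"dz":-0.16,"hand":-1},{"wx":0,"wy":0,"wz":0,"dx":-0.12,"dy":0,"dz":-0.16,"hand":-1},{"wx":0,"wy":0,"wz":0,"dx":-0.12,"dy":0,"dz":-0.16,"hand":-1}]'
python3 - <<'E'
from h import *
for i in range(3): where(); im,d,P=cloud("wrist")
Q=np.stack([(P[...,:2]-O)@ex,(P[...,:2]-O)@ey,P[...,2]],-1)
m=(Q[...,2]>.1)&(Q[...,2]<.115)&(np.abs(Q[...,1])<.02)&(np.abs(Q[...,0]+.03)<.04)
print("tab",cv2.minAreaRect(Q[m][:,:2].astype(np.float32)*1000))
s,_=cams.grab_frame("scene"); 
save(np.hstack([cv2.resize(im[0:300,200:500],(400,400)),cv2.resize(s[160:270,410:520],(400,400),interpolation=3)]),"pics/end.png")
E
```

```text
time: 19.37
tool_pos: [0.602, 0.0736, 0.2513]
tool_rot: [0.002, 0.61, 0.792, 0.0]
contact_force: [-0.3, -0.1, -0.1]
gripper_width: 0.005
t 19.37 tcp [0.602  0.0736 0.2513] disp [-0.136  -0.0007] F [-0.3 -0.1 -0.1] w 0.005
t 19.42 tcp [0.601  0.0756 0.2499] disp [-0.1338 -0.0002] F [-0.8  0.9 -0. ] w -0.002
t 19.47 tcp [0.6003 0.0768 0.2489] disp [-1.325e-01  1.000e-04] F [ 0.1  0.3 -0.8] w 0.001
tab ((-34.90123748779297, -0.0333251953125), (11.036336898803711, 27.553529739379883), 89.71617126464844)
```

View pics/end.png

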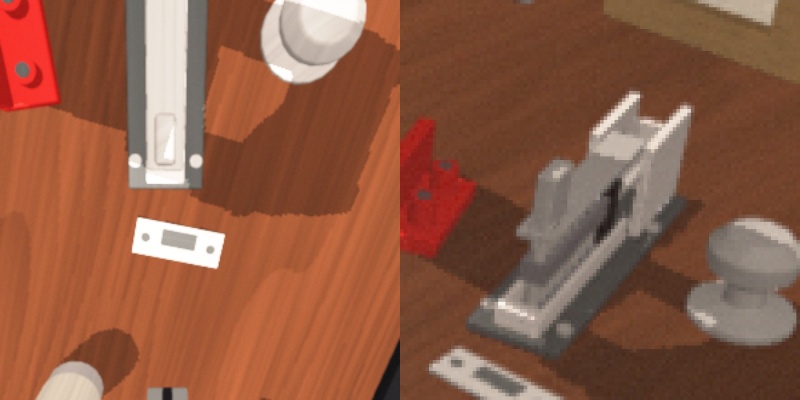

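Tab at −34.9 mm means the rail is shut. The crop shows the strip upright under the rail, between the nose and the black follower, and the knob, drill guide and strike plate appear where they were. Handing in.

```bash
python3 -c "
from plant import job; print(job.job_done())"
```

```text
the job is handed in; nothing more can be done
None
```

The dispenser is refilled and the job is handed in, at about 19.5 s of the 67 s allowed; the hand-in gives no verdict.

**What I did**
- **Rail back:** I pushed the rail tab with shut fingers to its end stop. The force rose to 8.7 N there, and the tab measured at about 0.126 m of travel.
- **Strip:** I picked the grey 8-pin strip and left the green and pink look-alikes alone. I pressed the follower back with it above the nose stop, lowered it to floor contact (12 N) and let go.
- **Rail shut:** I pushed the tab back to the shut stop, where the force rose to 8.8 N and the position stopped changing.

**Last checks**
- **Rail:** the tab measured at −34.9 mm, against −35 mm for fully shut.
- **Strip:** its top was at z 62–63 mm after release (63 mm expected). Its nose end read about −48 mm instead of −50 mm, within measuring error. I checked this before closing the rail; afterwards it was checked only by eye in the scene picture, upright between the nose stop and the follower.
- **Other goods:** the knob, drill guide and strike plate look unmoved in the last pictures. I did not re-measure the other bystanders; the arm only passed above them.

**Went wrong:** the first move command was refused as invalid input because some row keys were missing. Nothing moved.

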